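# Line up the lipsticks by height on the vanity tray

## Robot

A 6-joint arm with a two-finger parallel gripper is mounted at the origin on the work surface. World frame = base frame: x ahead of the robot, y to its left, z up, the work surface at z = 0. Lengths are in m, angles in rad, forces in N, time in s.
With the tool pointing down it reaches from about 0.25 to 0.775 m from the base axis. Payload 4 kg.
Tool frame: the origin (TCP) lies on the centre line of the jaws, within the pads' length; the fingertips stand 25 mm ahead of it and the grasp point (between the pads) lies 6 mm ahead of it; z points along the fingers, y is the line along which they close (so a half turn about z gives the same grasp; the last joint's range is limited). The gripper opens to 94 mm and grips with 3 to 60 N. Pads are 16 mm wide; open, the fingers measure 119 mm over their backs; the gripper's body (75 mm by 177 mm) begins 78 mm behind the grasp point.
Start: joints at [1.133, 0.087, 1.371, -0, 1.684, -0.103], TCP at [0.181, 0.519, 0.231] pointing down, gripper open.
Joint ranges: [-3.1, 3.1], [-0.76, 2.03], [0.27, 2.55], [-1.08, 4.22], [0.17, 2.65], [-2.57, 2.57]. Speed limits (rad/s): [2.79, 2.79, 3.14, 3.14, 3.14, 3.14].

## Interface

Orientations are given as [roll, pitch, yaw] about the fixed x, y, z axes, in that order (R = Rz(yaw) Ry(pitch) Rx(roll)).
In Python, from bench import sensors, optics, ticket gives the robot as it stands.
- The arm moves only by the tool send_rows, never from a script. Its argument "rows" is a list of rows, each a list of 6 numbers: the shift along the world's x, y, z in mm, then the turn, a rotation vector about the world's x, y, z in rad. In form: [[x, y, z, wx, wy, wz], ...]. A call has 1 to 8 rows; each row shifts and turns the commanded pose from where the row before left it; what a row does not reach is not made up. A row lasts 1/12 s, in which the tool goes at most 41.7 mm and 7.16 degrees, less where a joint would pass 70% of its speed; a pose out of reach is approached as far as the arm can. A call is refused whole if a number of a shift passes 41.7 or a number of a turn 0.125, either way. A call with a gripper value outside its range is refused whole. "grip" is the finger opening in mm, from 0 to 94, set as the call begins (left out, the last holds). The fingers move at their own pace and stop on an object; the grip force is fixed at half the most. Time passes only in rows, so rows that do not move let the fingers close. It gives the time, the measured TCP pose, the force, the opening and the grip force at its end, in the units of the state.
- sensors.get_obs(): the state, without advancing time (a new reading comes with each control period).
- optics.snapshot(name): name is "scene" or "top" or "wrist"; returns the picture (480x640x3 uint8, red, green, blue); there is no depth.
- optics.camera_model(name): a dict with "vertical_fov" (degrees; the focal length in pixels is half the picture's height over the tangent of half this angle, whatever the lens; pixels are square), "cx", "cy" (the principal point, pixels), "R" (3x3) and "t" (3): a world point X has camera coordinates R X + t. Camera axes: x right, y down, z forward; pixel columns grow to the right and rows downward; lengths in m; the calibration is good to about 2 mm. The wrist camera is an equidistant fisheye: a pixel r from the principal point sees the ray r / f radians off the axis. A picture is of the moment at which its call begins: read the wrist's pose just before it. camera_model takes no time and is no camera call; for the wrist camera it gives the pose at the moment of the call.
- ticket.close_job(): hands the job in; it is judged then, once.
The state is a dict: "time": time; "joint_positions": joint angles; "qvel": joint speeds; "joint_torque": joint torques, N m; "tool_pos": TCP position; "ee_rot": TCP orientation; "wrist_force": force on the tool from outside, world axes, zero at the start; "wrist_torque": the same for the moment, N m; "width": finger opening in m; "finger_force": force on a finger pad.
Only numpy, scipy, OpenCV 4.12 (cv2) and the standard library are available. Lean on these libraries where they do the work, as an engineer would, in place of code of your own. Each camera call takes 0.05 s, during which the arm holds its last target. There are 200 camera calls.

## Task

Stand the four lipsticks upright in the steel tray, one centred on each round mark, in order of height: the shortest on the mark next to the ceramic jar, and so on up to the tallest on the mark farthest from it. Do not knock any lipstick over on the way, and leave the jar where it stands.

Things in the scene. Friction and masses are not known exactly. Their poses are not given: they have to be found in the camera images.
- lipstick_red: Closed round lipstick, gold base, bright red cap, thin gold ring between; 24 mm diameter, 55 mm tall (the shortest), 25 to 34 g nominal. Stands loose on the vanity left or right of the tray, at least 35 mm free on its +y and -y sides; a low scrubber or compact may lie 25 mm off along x. Origin: centre of its underside; z up along its length.
- lipstick_black: Closed round lipstick, gold base, black cap, thin gold ring between; 24 mm diameter, 70 mm tall (second shortest), 25 to 34 g nominal. Stands loose on the vanity left or right of the tray, at least 35 mm free on its +y and -y sides; a low scrubber or compact may lie 25 mm off along x. Origin: centre of its underside; z up along its length.
- lipstick_pink: Closed round lipstick, white base, pink cap, thin gold ring between; 24 mm diameter, 85 mm tall (second tallest), 25 to 34 g nominal. Stands loose on the vanity left or right of the tray, at least 35 mm free on its +y and -y sides; a low scrubber or compact may lie 25 mm off along x. Origin: centre of its underside; z up along its length.
- lipstick_gold: Closed round lipstick, black base, matt gold cap, thin gold ring between; 24 mm diameter, 100 mm tall (the tallest), 25 to 34 g nominal. Stands loose on the vanity left or right of the tray, at least 35 mm free on its +y and -y sides; a low scrubber or compact may lie 25 mm off along x. Origin: centre of its underside; z up along its length.
- mark_1: Round dark teal mark, 44 mm diameter, 2 mm thick, fixed on the floor of the steel tray: the mark next to the jar. The four lie in a straight row, 62 mm between centres. Origin: centre of its underside, 3 mm above the vanity top (its upper face is at 5 mm); x points along the row away from the jar, z up.
- mark_2: Round dark teal mark, 44 mm diameter, 2 mm thick, fixed on the floor of the steel tray: second from the jar. The four lie in a straight row, 62 mm between centres. Origin: centre of its underside, 3 mm above the vanity top (its upper face is at 5 mm); x points along the row away from the jar, z up.
- mark_3: Round dark teal mark, 44 mm diameter, 2 mm thick, fixed on the floor of the steel tray: third from the jar. The four lie in a straight row, 62 mm between centres. Origin: centre of its underside, 3 mm above the vanity top (its upper face is at 5 mm); x points along the row away from the jar, z up.
- mark_4: Round dark teal mark, 44 mm diameter, 2 mm thick, fixed on the floor of the steel tray: the mark farthest from the jar. The four lie in a straight row, 62 mm between centres. Origin: centre of its underside, 3 mm above the vanity top (its upper face is at 5 mm); x points along the row away from the jar, z up.
- jar: Small closed ceramic jar, white with a blue lid and knob, 57 mm diameter, 51 mm tall, loose, standing in line with the marks, 70 mm from the centre of the nearest. Origin: centre of its underside. Leave it alone. The tray under it and the marks is fixed, 350 x 110 mm, rim 12 mm high, row along its middle; it may point any way.

How it is judged:
At the end, for the whole second after the job is handed in: Counting from the jar, the 55, 70, 85 and 100 mm lipsticks stand on marks 1 to 4, each within 12 mm of its mark's centre, its foot on the mark (within 3 mm), upright within 0.08 rad, at rest; the jar upright within 0.08 rad and within 15 mm of its start (horizontal distance between lipstick_red and mark_1 below 0.012 m and z of lipstick_red in the frame of mark_1 between -0.001 and 0.005 m and angle between each of lipstick_red, lipstick_black, lipstick_pink, lipstick_gold, jar's own z axis and vertical below 0.08 rad and linear speed of each of lipstick_red, lipstick_black, lipstick_pink, lipstick_gold below 0.02 m/s and angular speed of each of lipstick_red, lipstick_black, lipstick_pink, lipstick_gold below 0.3 rad/s and horizontal distance between lipstick_black and mark_2 below 0.012 m and z of lipstick_black in the frame of mark_2 between -0.001 and 0.005 m and horizontal distance between lipstick_pink and mark_3 below 0.012 m and z of lipstick_pink in the frame of mark_3 between -0.001 and 0.005 m and horizontal distance between lipstick_gold and mark_4 below 0.012 m and z of lipstick_gold in the frame of mark_4 between -0.001 and 0.005 m and distance of jar from where it was at the start of the episode below 0.015 m); the robot touches nothing.
It fails at once if a lipstick is knocked over (tilted more than 0.6 rad) (angle between any of lipstick_red, lipstick_black, lipstick_pink, lipstick_gold's own z axis and vertical above 0.6 rad).
It fails at once if the jar is pushed more than 20 mm or tipped more than 0.3 rad (distance of jar from where it was at the start of the episode above 0.02 m or angle between jar's own z axis and vertical above 0.3 rad).
It also fails if it takes over 96 s, if anything falls off the work surface, if the arm or the gripper's body presses on something with over 40 N, if the wrist force passes 120 N, or if a joint passes its speed limit or range.

## Working session

There is one attempt and no reset: what is moved stays moved. The work goes in short steps, Python scripts to look and compute and a tool call to move; the robot and the scene stay as the last step left them, time stands still between calls to the robot, and variables do not carry over. Pictures are saved under pics/ and viewed, at most 14 in all, crops included, and the job is handed in when it is done.

Besides the shell and the picture viewer there is one more tool, called after "Call:" by a JSON object that holds its "method" and its "body", one argument or row to a line. send_rows: Moves the arm, as the interface text tells. Its arguments: {"type":"object","properties":{"rows":{"type":"array"},"grip":{"type":"number"}},"required":["rows"]}

```bash
mkdir -p pics
python3 - <<'E'
from bench import sensors, optics
import cv2,json,numpy as np
o=sensors.get_obs();print(o['time'],o['tool_pos'],o['ee_rot'],o['width'])
for n in['top','scene']:
    m=optics.camera_model(n);print(n,m)
    cv2.imwrite(f'pics/{n}0.png',optics.snapshot(n)[:,:,::-1])
E
```

```text
0.0 [0.18051649 0.51902203 0.22935057] [-3.13947035e+00 -2.23827726e-04  2.80678472e+00] 0.09404846214898602
top {'vertical_fov': 56.889509830530415, 'cx': 319.89291204226333, 'cy': 235.76750813794436, 'R': array([[-0.02052812, -0.99915284, -0.03566783],
       [-0.99502653,  0.02389541, -0.09670172],
       [ 0.0974721 ,  0.03350534, -0.99467411]]), 't': array([0.02699114, 0.58534132, 0.87676573])}
scene {'vertical_fov': 48.090915844557465, 'cx': 316.25749774589127, 'cy': 239.00181043641732, 'R': array([[ 0.81549673,  0.57871321, -0.00749034],
       [ 0.42574178, -0.60860278, -0.66958688],
       [-0.39205741,  0.54285696, -0.74269597]]), 't': array([-0.44531015, -0.22103643,  1.26316672])}
```

View pics/top0.png

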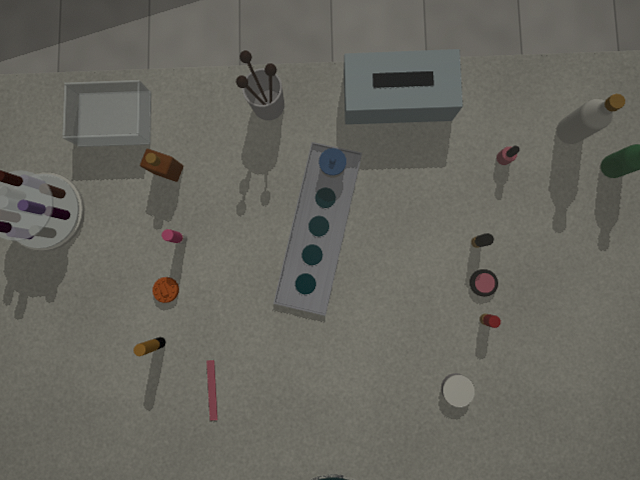

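View pics/scene0.png

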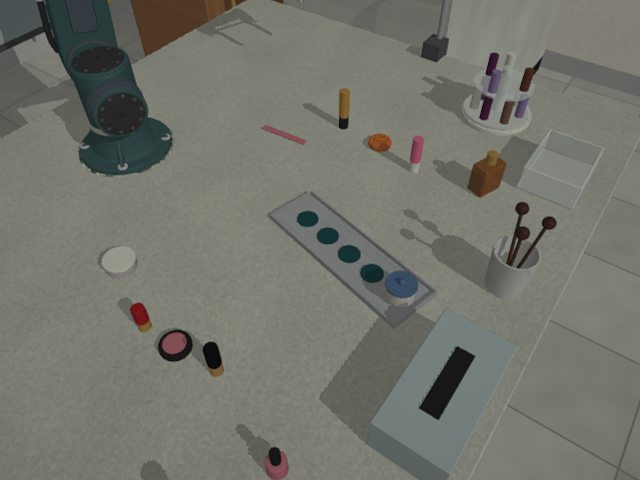

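The top view shows red (490,320), black (483,240), pink (172,236) and gold (150,346). The marks run from (326,198), next to the jar at (332,162), to (306,284). The scene view shows red (140,317), black (213,358), pink (416,155) and gold (344,108), with marks from (372,273) to (307,218). The pink bottle at (508,155) is a distractor.

```bash
cat > h.py <<'E'
import cv2,numpy as np
from bench import optics,sensors
def blob(hsv,win,cond):
    x0,y0,x1,y1=win; s=hsv[y0:y1,x0:x1].astype(int)
    m=cond(s[...,0],s[...,1],s[...,2]).astype(np.uint8)
    n,l,st,c=cv2.connectedComponentsWithStats(m)
    k=1+np.argmax(st[1:,4]); return c[k]+[x0,y0],st[k]+[x0,y0,0,0,0]
def ray(name,p,m=None):
    m=m or optics.camera_model(name);f=240/np.tan(np.radians(m['vertical_fov']/2))
    d=(np.asarray(p)-[m['cx'],m['cy']])/f
    if name=='wrist':
        r=np.hypot(*d);d=np.r_[d*np.sin(r)/max(r,1e-9),np.cos(r)]
    else: d=np.r_[d,1]
    R=np.array(m['R']);d=R.T@d;return -R.T@m['t'],d/np.linalg.norm(d)
def tri(rays):
    A=sum(np.eye(3)-np.outer(d,d) for o,d in rays);b=sum((np.eye(3)-np.outer(d,d))@o for o,d in rays)
    X=np.linalg.solve(A,b);return X,[np.linalg.norm(np.cross(X-o,d)) for o,d in rays]
def plane(r,z): o,d=r;return o+d*(z-o[2])/d[2]
E
python3 - <<'E'
from h import *
hs={n:cv2.cvtColor(cv2.imread(f'pics/{n}0.png'),cv2.COLOR_BGR2HSV) for n in['top','scene']}
red=lambda h,s,v:((h<6)|(h>170))&(s>150)
pink=lambda h,s,v:((h>150)&(s>90))
blk=lambda h,s,v:(v<45)
gold=lambda h,s,v:(h>8)&(h<28)&(s>130)
teal=lambda h,s,v:(h>75)&(h<105)&(s>100)&(v<110)
blue=lambda h,s,v:(h>100)&(h<125)&(s>90)
items={'red':(red,(470,305,510,340),(120,295,160,335)),'black':(blk,(465,228,503,254),(195,335,232,382)),'pink':(pink,(155,222,192,250),(400,130,435,180)),'gold':(gold,(125,330,175,362),(330,80,360,135)),'jar':(blue,(310,140,355,180),(375,260,425,310))}
for i,(a,b) in enumerate([((326,198),(372,273)),((319,226),(349,254)),((312,255),(328,236)),((306,284),(307,218))]):
    items[f'm{i+1}']=(teal,(a[0]-14,a[1]-14,a[0]+14,a[1]+14),(b[0]-14,b[1]-11,b[0]+14,b[1]+11))
for k,(c,w1,w2) in items.items():
    (p,s),(q,t)=blob(hs['top'],w1,c),blob(hs['scene'],w2,c)
    X,e=tri([ray('top',p),ray('scene',q)])
    print(k,p.round(1),s,q.round(1),t,'X',(X*1000).round(1),'err',np.round(np.array(e)*1000,1), 'pl5',(plane(ray('top',p),.005)*1000).round(1) if k[0]=='m' else '')
o=sensors.get_obs();m=optics.camera_model('wrist');print(m,o['tool_pos'])
E
```

```text
red [493.7 320.8] [487 315  13  12 111] [139.  313.7] [130 303  19  22 282] X [ 410.3 -322.6   37.7] err [1.3 1.3] pl5 
black [483.8 239.8] [475 234  18  13 176] [211.7 354.8] [203 342  18  27 362] X [ 568.1 -311.4   44.7] err [0.4 0.4] pl5 
pink [171.4 235.7] [162 229  20  14 210] [416.6 148.8] [410 136  14  27 263] X [590.7 312.3  52.7] err [0.1 0.1] pl5 
gold [146.4 347. ] [134 339  26  17 281] [343.8 103.2] [339  89  11  30 266] X [372.9 356.4  60.1] err [0.2 0.2] pl5 
jar [332.4 161.2] [320 149  26  26 488] [401.3 283.9] [386 271  32  27 665] X [738.7 -15.1  36.3] err [0.2 0.2] pl5 
m1 [316.5 200.5] [316 199   2   4   4] [371.5 272.8] [360 264  23  18 320] X [665.3  19.5 -20.6] err [3.2 3.2] pl5 [663.2  20.4   5. ]
m2 [316.9 230.4] [309 221  20  15  54] [348.7 253.7] [338 246  22  17 292] X [603.5  23.1 -10.6] err [2.7 2.7] pl5 [599.6  20.8   5. ]
m3 [311.9 254.7] [303 245  19  20 300] [327.2 235.6] [317 228  21  16 267] X [ 5.492e+02  3.270e+01 -5.000e-01] err [0.2 0.2] pl5 [548.8  32.3   5. ]
m4 [305.2 283.6] [296 274  20  20 314] [307.2 218.5] [297 212  21  14 239] X [ 4.892e+02  4.780e+01 -2.000e-01] err [0.3 0.3] pl5 [489.   47.3   5. ]
{'vertical_fov': 65.70646984690485, 'cx': 319.00114222919757, 'cy': 239.00165687921745, 'R': array([[ 0.32807669,  0.94465004, -0.0014118 ],
       [ 0.90565636, -0.31410853,  0.28481993],
       [ 0.2686117 , -0.09472138, -0.95858   ]]), 't': array([-0.54963253, -0.02967588,  0.39144447])} [0.18054699 0.51904555 0.22945236]
```

Call:
{"method": "send_rows", "body": {
  "rows": [
    [24, -20, 0, 0, 0, 0.112],
    [24, -20, 0, 0, 0, 0.112],
    [24, -20, 0, 0, 0, 0.111],
    [24, -20, 0, 0, 0, 0],
    [24, -20, 0, 0, 0, 0],
    [24, -20, 0, 0, 0, 0],
    [24, -20, 0, 0, 0, 0],
    [24, -23, 0, 0, 0, 0]
  ],
  "grip": 66
}}

```text
time: 0.77
tool_pos: [0.3734, 0.3554, 0.2299]
ee_rot: [-3.141, -0.001, -3.141]
wrist_force: [-0.3, 0.2, 0.0]
width: 0.066
finger_force: 0.0
```

Call:
{"method": "send_rows", "body": {
  "rows": [
    [0, 0, 0, 0, 0, 0],
    [0, 0, 0, 0, 0, 0],
    [0, 0, 0, 0, 0, 0]
  ]
}}

```text
time: 1.02
tool_pos: [0.3724, 0.3565, 0.2301]
ee_rot: [3.142, -0.001, 3.141]
wrist_force: [-0.2, -0.1, -0.4]
width: 0.0662
finger_force: 0.0
```

Run:
```python
from h import *
o=sensors.get_obs();m=optics.camera_model('wrist');print(o['tool_pos'],o['ee_rot'],o['width'],-np.array(m['R']).T@m['t'])
cv2.imwrite('pics/w1.png',optics.snapshot('wrist')[:,:,::-1])
```

```text
[0.37235173 0.35654729 0.23006698] [ 3.14156244e+00 -1.22454009e-03  3.14143013e+00] 0.06617943659012587 [0.28930397 0.35682149 0.38363222]
```

View pics/w1.png

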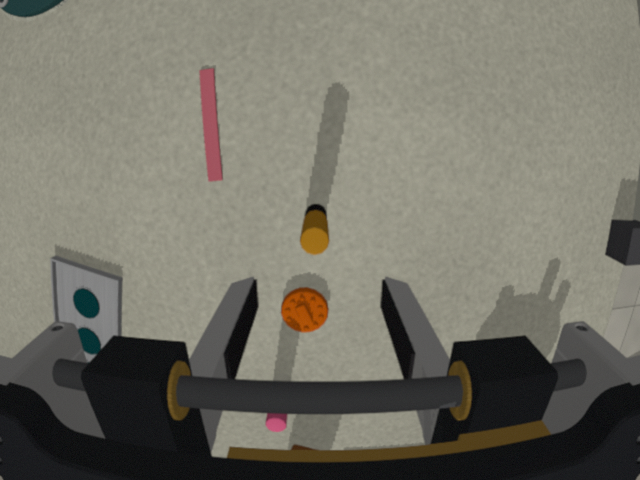

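The wrist view shows the gold cap top at about (314,241), the scrubber beyond it at (305,310), and marks 4 and 3 at (86,303) and (89,341).

Run:
```python
from h import *
m=optics.camera_model('wrist')
for p,z in[((314.5,241),.1),((316,212),.003),((86.5,303),.005),((277,424),.085)]: print(p,(plane(ray('wrist',p,m),z)*1000).round(1))
# marks again, looser
hs={n:cv2.cvtColor(cv2.imread(f'pics/{n}0.png'),cv2.COLOR_BGR2HSV) for n in['top','scene']}
teal=lambda h,s,v:(h>75)&(h<112)&(s>70)&(v<75)
P=[]
for a,b in[((326,198),(372,273)),((319,226),(349,254)),((312,255),(328,236)),((306,284),(307,218))]:
    p,s=blob(hs['top'],(a[0]-14,a[1]-14,a[0]+14,a[1]+14),teal);q,t=blob(hs['scene'],(b[0]-15,b[1]-12,b[0]+15,b[1]+12),teal)
    X,e=tri([ray('top',p),ray('scene',q)]);print(s[2:],t[2:],(X*1000).round(1),np.round(e,4),(plane(ray('top',p),.005)*1000).round(1),(plane(ray('scene',q),.005)*1000).round(1))
```

```text
(314.5, 241) [374.7 353.8 100. ]
(316, 212) [372.3 354.3   3. ]
(86.5, 303) [489.8  50.5   5. ]
(277, 424) [589.3 311.6  85. ]
[ 19  18 130] [ 23  19 331] [665.3   8.  -10.2] [0.0021 0.0021] [660.9   6.4   5. ] [672.3  -1.4   5. ]
[ 20  19 309] [ 22  18 301] [609.6  17.7  -0.7] [0.0001 0.0001] [608.9  17.4   5. ] [612.2  13.6   5. ]
[ 20  20 318] [ 21  16 274] [ 5.494e+02  3.290e+01 -4.000e-01] [0. 0.] [549.1  32.6   5. ] [552.1  28.8   5. ]
[ 20  20 321] [ 21  16 254] [ 4.89e+02  4.78e+01 -2.00e-01] [0. 0.] [489.1  47.4   5. ] [492.2  43.7   5. ]
```

Call:
{"method": "send_rows", "body": {
  "rows": [
    [1.5, -1.5, -25, 0, 0, 0],
    [0, 0, -30, 0, 0, 0],
    [0, 0, -30, 0, 0, 0],
    [0, 0, -30, 0, 0, 0],
    [0, 0, -25, 0, 0, 0],
    [0, 0, -14, 0, 0, 0],
    [0, 0, 0, 0, 0, 0],
    [0, 0, 0, 0, 0, 0]
  ]
}}

```text
time: 1.73
tool_pos: [0.3729, 0.3555, 0.0759]
ee_rot: [-3.141, -0.002, -3.139]
wrist_force: [-0.2, 0.1, 0.7]
width: 0.066
finger_force: 0.0
```

Call:
{"method": "send_rows", "body": {
  "rows": [
    [0, 0, 0, 0, 0, 0],
    [0, 0, 0, 0, 0, 0],
    [0, 0, 0, 0, 0, 0],
    [0, 0, 0, 0, 0, 0],
    [0, 0, 0, 0, 0, 0],
    [0, 0, 0, 0, 0, 0],
    [0, 0, 0, 0, 0, 0],
    [0, 0, 0, 0, 0, 0]
  ],
  "grip": 14
}}

```text
time: 2.4
tool_pos: [0.3744, 0.355, 0.0768]
ee_rot: [3.141, 0.0, -3.142]
wrist_force: [0.2, -0.4, 1.3]
width: 0.0238
finger_force: 30.0
```

Call:
{"method": "send_rows", "body": {
  "rows": [
    [0, 0, 10, 0, 0, 0],
    [0, 0, 20, 0, 0, 0],
    [4, -10, 20, 0, 0, 0],
    [8, -22, 0, 0, 0, 0],
    [12, -32, 0, 0, 0, 0],
    [13, -35, 0, 0, 0, 0],
    [13, -35, 0, 0, 0, 0],
    [13, -35, 0, 0, 0, 0]
  ]
}}

```text
time: 3.07
tool_pos: [0.4376, 0.1846, 0.1273]
ee_rot: [3.141, 0.001, -3.141]
wrist_force: [1.2, -0.1, -1.0]
width: 0.0236
finger_force: 30.0
```

Call:
{"method": "send_rows", "body": {
  "rows": [
    [13, -35, 0, 0, 0, 0],
    [13, -35, 0, 0, 0, 0],
    [12, -32, 0, 0, 0, 0],
    [10, -23, 0, 0, 0, 0],
    [5, -13.5, 0, 0, 0, 0],
    [0, 0, 0, 0, 0, 0],
    [0, 0, 0, 0, 0, 0],
    [0, 0, 0, 0, 0, 0]
  ]
}}

```text
time: 3.73
tool_pos: [0.49, 0.0482, 0.1267]
ee_rot: [3.141, -0.0, -3.141]
wrist_force: [-0.0, -0.2, -0.8]
width: 0.0235
finger_force: 30.0
```

Run:
```python
from h import *
o=sensors.get_obs();m=optics.camera_model('wrist');print(o['tool_pos'],o['ee_rot'],o['width'])
cv2.imwrite('pics/w2.png',optics.snapshot('wrist')[:,:,::-1])
for p in [(0,0)]: pass
```

```text
[0.48995612 0.04815792 0.12671263] [ 3.14088379e+00 -2.10398436e-04 -3.14103630e+00] 0.023537872662584527
```

View pics/w2.png

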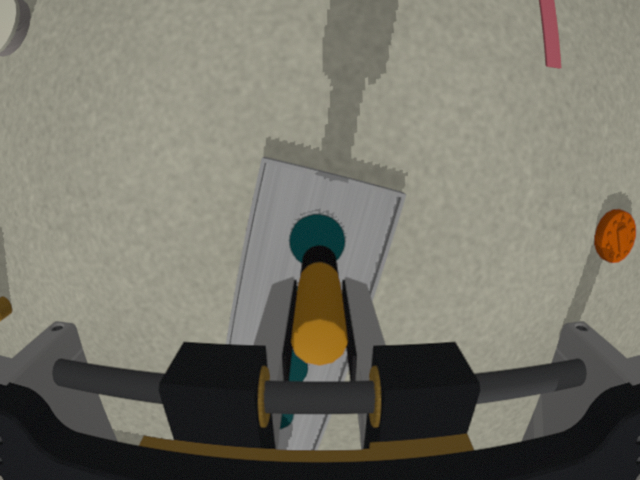

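The lipstick hangs upright, with its top at about (319,342). Mark 4 is centred near (317,241).

Run:
```python
from h import *
m=optics.camera_model('wrist')
for p,z in[((317,241),.005),((319,342),.1505),((289,241),.005),((345,241),.005),((317,214),.005)]: print(p,(plane(ray('wrist',p,m),z)*1000).round(1))
```

```text
(317, 241) [490.1  47.4   5. ]
(319, 342) [489.1  48.8 150.5]
(289, 241) [490.1  25.7   5. ]
(345, 241) [490.1  69.1   5. ]
(317, 214) [468.7  47.4   5. ]
```

Call:
{"method": "send_rows", "body": {
  "rows": [
    [0, -0.5, -10, 0, 0, 0],
    [0, 0, -15, 0, 0, 0],
    [0, 0, -12, 0, 0, 0],
    [0, 0, -5, 0, 0, 0],
    [0, 0, -2.5, 0, 0, 0],
    [0, 0, 0, 0, 0, 0],
    [0, 0, 0, 0, 0, 0],
    [0, 0, 0, 0, 0, 0]
  ]
}}

```text
time: 4.45
tool_pos: [0.4903, 0.0472, 0.0819]
ee_rot: [3.142, 0.0, -3.141]
wrist_force: [0.0, -0.2, -0.4]
width: 0.0234
finger_force: 30.0
```

Call:
{"method": "send_rows", "body": {
  "rows": [
    [0, 0, 0, 0, 0, 0],
    [0, 0, 0, 0, 0, 0],
    [0, 0, 0, 0, 0, 0],
    [0, 0, 0, 0, 0, 0],
    [0, 0, 0, 0, 0, 0],
    [0, 0, 0, 0, 0, 0]
  ],
  "grip": 60
}}

```text
time: 4.95
tool_pos: [0.4903, 0.0469, 0.082]
ee_rot: [3.142, 0.0, -3.141]
wrist_force: [-0.3, -0.3, 0.1]
width: 0.0583
finger_force: 0.0
```

Call:
{"method": "send_rows", "body": {
  "rows": [
    [0, 0, 10, 0, 0, 0],
    [0, 0, 25, 0, 0, 0],
    [0, 0, 35, 0, 0, 0],
    [0, 0, 30, 0, 0, 0],
    [0, 0, 20, 0, 0, 0],
    [0, 0, 5, 0, 0, 0],
    [0, 0, 0, 0, 0, 0],
    [0, 0, 0, 0, 0, 0]
  ]
}}

```text
time: 5.62
tool_pos: [0.4898, 0.047, 0.2062]
ee_rot: [3.141, -0.001, -3.141]
wrist_force: [-1.9, 0.6, 0.1]
width: 0.0599
finger_force: 0.0
```

Call:
{"method": "send_rows", "body": {
  "rows": [
    [4, 12, 5, 0, 0, 0],
    [9, 24, 5, 0, 0, 0],
    [13, 34, 5, 0, 0, 0],
    [14, 36, 5, 0, 0, 0],
    [14, 36, 3, 0, 0, 0],
    [14, 36, 0, 0, 0, 0],
    [13, 34, 0, 0, 0, 0],
    [10, 28, 0, 0, 0, 0]
  ],
  "grip": 66
}}

```text
time: 6.28
tool_pos: [0.5808, 0.2904, 0.2273]
ee_rot: [-3.141, -0.004, -3.14]
wrist_force: [0.1, -0.3, -0.3]
width: 0.066
finger_force: 0.0
```

Call:
{"method": "send_rows", "body": {
  "rows": [
    [6, 16, 0, 0, 0, 0],
    [3, 9, 0, 0, 0, 0],
    [0, 0, 0, 0, 0, 0],
    [0, 0, 0, 0, 0, 0],
    [0, 0, 0, 0, 0, 0]
  ]
}}

```text
time: 6.7
tool_pos: [0.5899, 0.3111, 0.2296]
ee_rot: [-3.141, -0.001, 3.141]
wrist_force: [0.1, -0.5, -0.4]
width: 0.0658
finger_force: 0.0
```

```bash
cat > see.py <<'E'
from h import *
import sys
o=sensors.get_obs();m=optics.camera_model('wrist');print(o['time'],o['tool_pos'].round(4),o['ee_rot'])
im=optics.snapshot('wrist')[:,:,::-1];cv2.imwrite(f'pics/{sys.argv[1]}.png',im)
h=cv2.cvtColor(im,cv2.COLOR_BGR2HSV)
cond=dict(red=lambda h,s,v:((h<6)|(h>170))&(s>150),pink=lambda h,s,v:((h>150)&(s>90)),black=lambda h,s,v:(v<45))[sys.argv[2]]
p,s=blob(h,(270,180,370,280),cond);z=float(sys.argv[3]);print(p,s)
# far end (top face) is at the lower image edge of the cap: width/2 in from bottom
t=(s[0]+s[2]/2,s[1]+s[3]-s[2]/2);print('top',t,(plane(ray('wrist',t,m),z)*1000).round(1))
E
python3 see.py w3 pink .085
```

```text
6.7 [0.5899 0.3111 0.2296] [-3.14078881e+00 -1.03692099e-03  3.14091444e+00]
[316.26886792 228.24292453] [303 209  27  39 848]
top (np.float64(316.5), np.float64(234.5)) [591.3 309.3  85. ]
```

View pics/w3.png

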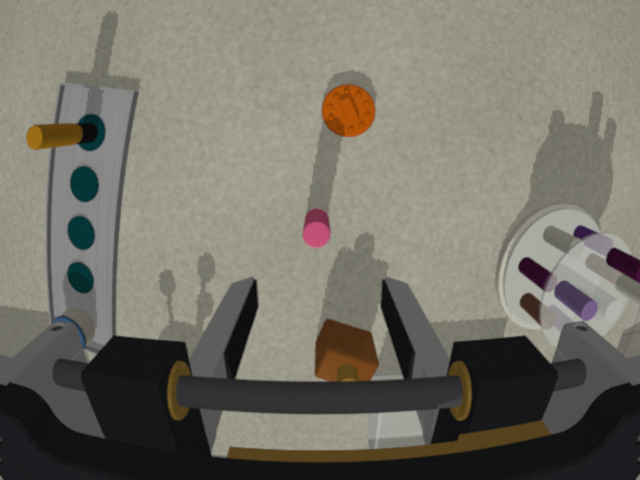

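The wrist view shows gold upright on mark 4 (base near (91,132)) and the pink top at (316,234). The bottle at (346,350) is well clear.

Call:
{"method": "send_rows", "body": {
  "rows": [
    [1, -1.5, -25, 0, 0, 0],
    [0, 0, -30, 0, 0, 0],
    [0, 0, -30, 0, 0, 0],
    [0, 0, -30, 0, 0, 0],
    [0, 0, -25, 0, 0, 0],
    [0, 0, -15, 0, 0, 0],
    [0, 0, -8, 0, 0, 0],
    [0, 0, 0, 0, 0, 0]
  ]
}}

```text
time: 7.42
tool_pos: [0.59, 0.3089, 0.0649]
ee_rot: [-3.14, -0.004, 3.14]
wrist_force: [-0.5, 0.1, -0.9]
width: 0.0659
finger_force: 0.0
```

Call:
{"method": "send_rows", "body": {
  "rows": [
    [0, 0, 0, 0, 0, 0],
    [0, 0, 0, 0, 0, 0],
    [0, 0, 0, 0, 0, 0],
    [0, 0, 0, 0, 0, 0],
    [0, 0, 0, 0, 0, 0],
    [0, 0, 0, 0, 0, 0],
    [0, 0, 0, 0, 0, 0],
    [0, 0, 0, 0, 0, 0]
  ],
  "grip": 14
}}

```text
time: 8.08
tool_pos: [0.5914, 0.3106, 0.0674]
ee_rot: [3.141, 0.001, -3.141]
wrist_force: [0.1, 0.2, 1.7]
width: 0.024
finger_force: 30.0
```

Call:
{"method": "send_rows", "body": {
  "rows": [
    [0, 0, 10, 0, 0, 0],
    [0, 0, 20, 0, 0, 0],
    [-4, -12, 20, 0, 0, 0],
    [-4, -24, 0, 0, 0, 0],
    [-4, -34, 0, 0, 0, 0],
    [-4, -36, 0, 0, 0, 0],
    [-5, -36, 0, 0, 0, 0],
    [-4, -36, 0, 0, 0, 0]
  ]
}}

```text
time: 8.75
tool_pos: [0.5658, 0.1312, 0.1177]
ee_rot: [3.142, 0.001, -3.141]
wrist_force: [0.4, 0.2, 0.0]
width: 0.0232
finger_force: 30.0
```

Call:
{"method": "send_rows", "body": {
  "rows": [
    [-4, -34, 0, 0, 0, 0],
    [-4, -30, 0, 0, 0, 0],
    [-4, -22, 0, 0, 0, 0],
    [-4, -14, 0, 0, 0, 0],
    [0, 0, 0, 0, 0, 0],
    [0, 0, 0, 0, 0, 0],
    [0, 0, 0, 0, 0, 0]
  ]
}}

```text
time: 9.33
tool_pos: [0.5505, 0.0333, 0.1174]
ee_rot: [3.141, 0.001, -3.141]
wrist_force: [0.9, 0.5, -0.3]
width: 0.0234
finger_force: 30.0
```

Run:
```python
from h import *
o=sensors.get_obs();m=optics.camera_model('wrist');print(o['tool_pos'],o['ee_rot'],o['width'])
cv2.imwrite('pics/w4.png',optics.snapshot('wrist')[:,:,::-1])
```

```text
[0.55048868 0.0332904  0.11735995] [ 3.14078368e+00  5.91955413e-04 -3.14094789e+00] 0.023388376902493534
```

View pics/w4.png

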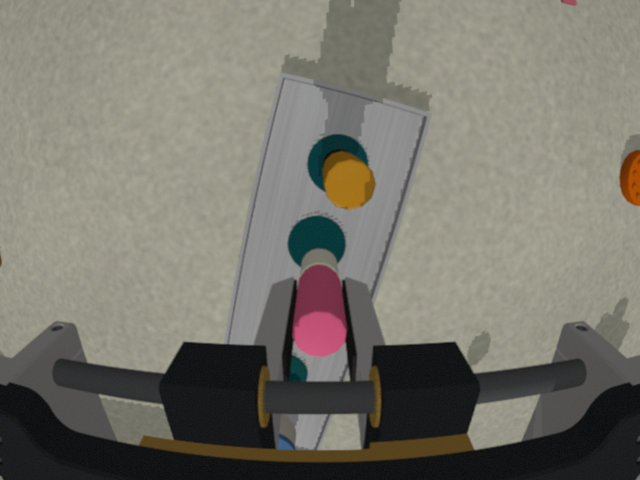

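Gold is well centred on mark 4. Pink hangs upright over mark 3, whose centre is near (317,242).

Call:
{"method": "send_rows", "body": {
  "rows": [
    [-0.5, -0.8, -10, 0, 0, 0],
    [0, 0, -15, 0, 0, 0],
    [0, 0, -12, 0, 0, 0],
    [0, 0, -5, 0, 0, 0],
    [0, 0, -2.5, 0, 0, 0],
    [0, 0, 0, 0, 0, 0],
    [0, 0, 0, 0, 0, 0],
    [0, 0, 0, 0, 0, 0]
  ]
}}

```text
time: 10.05
tool_pos: [0.5498, 0.0319, 0.0722]
ee_rot: [3.141, 0.0, -3.141]
wrist_force: [0.1, -0.3, -0.0]
width: 0.0231
finger_force: 30.0
```

Call:
{"method": "send_rows", "body": {
  "rows": [
    [0, 0, 0, 0, 0, 0],
    [0, 0, 0, 0, 0, 0],
    [0, 0, 0, 0, 0, 0],
    [0, 0, 0, 0, 0, 0],
    [0, 0, 0, 0, 0, 0],
    [0, 0, 0, 0, 0, 0]
  ],
  "grip": 60
}}

```text
time: 10.55
tool_pos: [0.5497, 0.0317, 0.0725]
ee_rot: [3.141, 0.0, -3.141]
wrist_force: [0.7, 0.2, 0.8]
width: 0.0591
finger_force: 0.0
```

Call:
{"method": "send_rows", "body": {
  "rows": [
    [0, 0, 10, 0, 0, 0],
    [0, 0, 25, 0, 0, 0],
    [0, 0, 35, 0, 0, 0],
    [0, 0, 35, 0, 0, 0],
    [0, 0, 30, 0, 0, 0],
    [0, 0, 15, 0, 0, 0],
    [0, 0, 5, 0, 0, 0],
    [0, 0, 0, 0, 0, 0]
  ]
}}

```text
time: 11.22
tool_pos: [0.5505, 0.0316, 0.23]
ee_rot: [-3.141, 0.004, -3.141]
wrist_force: [-0.0, 0.2, 0.1]
width: 0.0601
finger_force: 0.0
```

Call:
{"method": "send_rows", "body": {
  "rows": [
    [2, -12, 0, 0, 0, 0],
    [2, -26, 0, 0, 0, 0],
    [2, -36, 0, 0, 0, 0],
    [2, -38, 0, 0, 0, 0],
    [2, -38, 0, 0, 0, 0],
    [2, -38, 0, 0, 0, 0],
    [2, -38, 0, 0, 0, 0],
    [2, -38, 0, 0, 0, 0]
  ],
  "grip": 66
}}

```text
time: 11.88
tool_pos: [0.5643, -0.2347, 0.2245]
ee_rot: [3.14, -0.004, 3.141]
wrist_force: [0.6, 1.1, 0.0]
width: 0.0658
finger_force: 0.0
```

Call:
{"method": "send_rows", "body": {
  "rows": [
    [2, -36, 0, 0, 0, 0],
    [0, -26, 0, 0, 0, 0],
    [0, -12, 0, 0, 0, 0],
    [0, -5, 0, 0, 0, 0],
    [0, 0, 0, 0, 0, 0],
    [0, 0, 0, 0, 0, 0],
    [0, 0, 0, 0, 0, 0]
  ]
}}

```text
time: 12.47
tool_pos: [0.5679, -0.3096, 0.2275]
ee_rot: [3.141, -0.0, -3.139]
wrist_force: [-0.4, 0.3, 0.4]
width: 0.0657
finger_force: 0.0
```

```bash
python3 see.py w5 black .07
```

```text
12.4667 [ 0.5679 -0.3096  0.2275] [ 3.14080154e+00 -1.23560816e-04 -3.13939441e+00]
[316.75332349 224.38257016] [305 208  25  34 677]
top (np.float64(317.5), np.float64(229.5)) [ 568.6 -310.4   70. ]
```

View pics/w5.png

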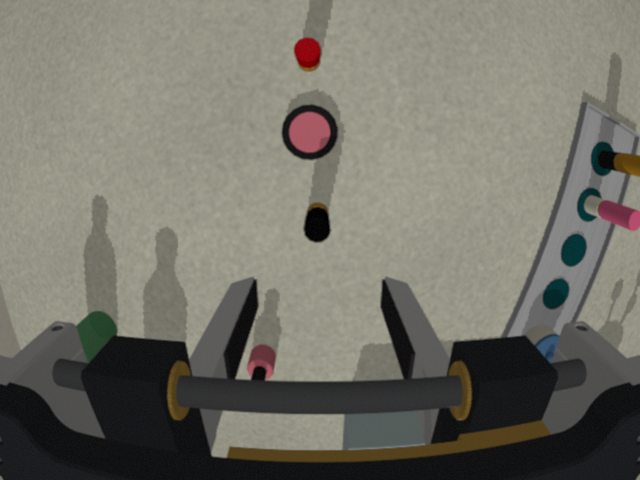

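Pink and gold are both standing on their marks at the right edge of the picture. The black top is at (317,229), directly under the tool.

Call:
{"method": "send_rows", "body": {
  "rows": [
    [0.5, -0.8, -25, 0, 0, 0],
    [0, 0, -30, 0, 0, 0],
    [0, 0, -30, 0, 0, 0],
    [0, 0, -30, 0, 0, 0],
    [0, 0, -28, 0, 0, 0],
    [0, 0, -20, 0, 0, 0],
    [0, 0, -10, 0, 0, 0],
    [0, 0, 0, 0, 0, 0]
  ]
}}

```text
time: 13.18
tool_pos: [0.5669, -0.3099, 0.0516]
ee_rot: [3.138, -0.005, -3.14]
wrist_force: [-0.6, 0.2, 0.9]
width: 0.0662
finger_force: 0.0
```

Call:
{"method": "send_rows", "body": {
  "rows": [
    [0, 0, 0, 0, 0, 0],
    [0, 0, 0, 0, 0, 0],
    [0, 0, 0, 0, 0, 0],
    [0, 0, 0, 0, 0, 0],
    [0, 0, 0, 0, 0, 0],
    [0, 0, 0, 0, 0, 0],
    [0, 0, 0, 0, 0, 0],
    [0, 0, 0, 0, 0, 0]
  ],
  "grip": 14
}}

```text
time: 13.85
tool_pos: [0.5684, -0.3123, 0.055]
ee_rot: [-3.141, 0.001, -3.141]
wrist_force: [-0.5, -0.4, 1.7]
width: 0.0236
finger_force: 30.0
```

Call:
{"method": "send_rows", "body": {
  "rows": [
    [0, 0, 10, 0, 0, 0],
    [0, 0, 20, 0, 0, 0],
    [4, 12, 20, 0, 0, 0],
    [4, 26, 0, 0, 0, 0],
    [4, 36, 0, 0, 0, 0],
    [4, 38, 0, 0, 0, 0],
    [4, 38, 0, 0, 0, 0],
    [4, 38, 0, 0, 0, 0]
  ]
}}

```text
time: 14.52
tool_pos: [0.5922, -0.1227, 0.1053]
ee_rot: [-3.142, 0.001, 3.141]
wrist_force: [0.1, 0.3, -0.8]
width: 0.0236
finger_force: 30.0
```

Call:
{"method": "send_rows", "body": {
  "rows": [
    [4, 38, 0, 0, 0, 0],
    [4, 38, 0, 0, 0, 0],
    [4, 32, 0, 0, 0, 0],
    [4, 20, 0, 0, 0, 0],
    [1.5, 9.7, 0, 0, 0, 0],
    [0, 4, 0, 0, 0, 0],
    [0, 0, 0, 0, 0, 0],
    [0, 0, 0, 0, 0, 0]
  ]
}}

```text
time: 15.18
tool_pos: [0.6097, 0.0164, 0.1046]
ee_rot: [-3.141, -0.0, 3.141]
wrist_force: [1.3, -1.1, -0.3]
width: 0.0237
finger_force: 30.0
```

Call:
{"method": "send_rows", "body": {
  "rows": [
    [0, 0, 0, 0, 0, 0],
    [0, 0, 0, 0, 0, 0]
  ]
}}

```text
time: 15.35
tool_pos: [0.6096, 0.0161, 0.1045]
ee_rot: [-3.141, -0.0, 3.14]
wrist_force: [-0.1, -0.2, -0.6]
width: 0.0235
finger_force: 30.0
```

Run:
```python
from h import *
o=sensors.get_obs();m=optics.camera_model('wrist');print(o['tool_pos'],o['ee_rot'],o['width'])
cv2.imwrite('pics/w6.png',optics.snapshot('wrist')[:,:,::-1])
```

```text
[0.6096464  0.01608931 0.10446149] [-3.14135610e+00 -2.22792350e-04  3.13982166e+00] 0.02354730063896465
```

View pics/w6.png

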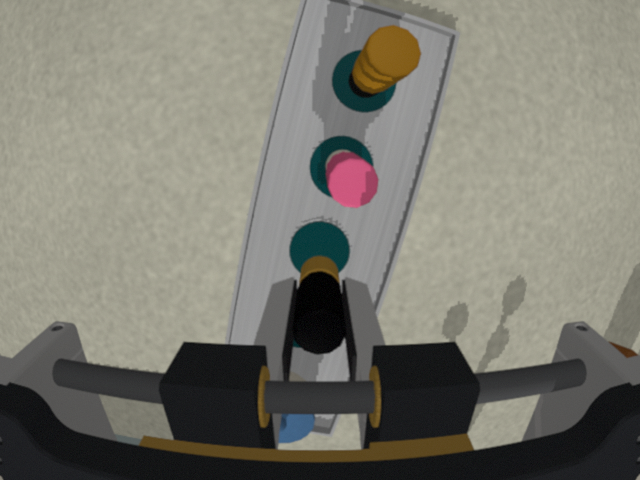

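Black is over mark 2, centred near (320,249), with pink and gold standing on their marks.

Call:
{"method": "send_rows", "body": {
  "rows": [
    [0.5, 1, -10, 0, 0, 0],
    [0, 0, -15, 0, 0, 0],
    [0, 0, -12, 0, 0, 0],
    [0, 0, -5, 0, 0, 0],
    [0, 0, -2.5, 0, 0, 0],
    [0, 0, 0, 0, 0, 0],
    [0, 0, 0, 0, 0, 0],
    [0, 0, 0, 0, 0, 0]
  ]
}}

```text
time: 16.07
tool_pos: [0.6102, 0.0185, 0.0597]
ee_rot: [3.142, -0.0, -3.141]
wrist_force: [-0.6, 0.6, -0.7]
width: 0.024
finger_force: 30.0
```

Call:
{"method": "send_rows", "body": {
  "rows": [
    [0, 0, 0, 0, 0, 0],
    [0, 0, 0, 0, 0, 0],
    [0, 0, 0, 0, 0, 0],
    [0, 0, 0, 0, 0, 0],
    [0, 0, 0, 0, 0, 0],
    [0, 0, 0, 0, 0, 0]
  ],
  "grip": 60
}}

```text
time: 16.57
tool_pos: [0.6102, 0.0186, 0.06]
ee_rot: [3.142, 0.0, -3.141]
wrist_force: [0.0, 0.7, -0.3]
width: 0.0593
finger_force: 0.0
```

Call:
{"method": "send_rows", "body": {
  "rows": [
    [0, 0, 10, 0, 0, 0],
    [0, 0, 25, 0, 0, 0],
    [0, 0, 35, 0, 0, 0],
    [0, 0, 35, 0, 0, 0],
    [0, 0, 35, 0, 0, 0],
    [0, 0, 20, 0, 0, 0],
    [0, 0, 8, 0, 0, 0],
    [0, 0, 0, 0, 0, 0]
  ]
}}

```text
time: 17.23
tool_pos: [0.6114, 0.0185, 0.2317]
ee_rot: [-3.141, 0.006, -3.141]
wrist_force: [0.4, -0.0, 0.2]
width: 0.0599
finger_force: 0.0
```

Call:
{"method": "send_rows", "body": {
  "rows": [
    [-7, -12, 0, 0, 0, 0],
    [-14, -24, 0, 0, 0, 0],
    [-20, -34, 0, 0, 0, 0],
    [-21, -36, 0, 0, 0, 0],
    [-21, -36, 0, 0, 0, 0],
    [-21, -36, 0, 0, 0, 0],
    [-21, -36, 0, 0, 0, 0],
    [-21, -36, 0, 0, 0, 0]
  ],
  "grip": 66
}}

```text
time: 17.9
tool_pos: [0.4611, -0.2326, 0.2248]
ee_rot: [3.139, -0.005, -3.142]
wrist_force: [0.4, -1.1, -0.2]
width: 0.066
finger_force: 0.0
```

Call:
{"method": "send_rows", "body": {
  "rows": [
    [-20, -34, 0, 0, 0, 0],
    [-18, -31, 0, 0, 0, 0],
    [-11, -18, 0, 0, 0, 0],
    [-5, -8, 0, 0, 0, 0],
    [0, 0, 0, 0, 0, 0],
    [0, 0, 0, 0, 0, 0],
    [0, 0, 0, 0, 0, 0]
  ]
}}

```text
time: 18.48
tool_pos: [0.4105, -0.3211, 0.2271]
ee_rot: [3.14, -0.001, -3.14]
wrist_force: [0.8, -0.3, 0.4]
width: 0.0659
finger_force: 0.0
```

```bash
python3 see.py w7 red .055
```

```text
18.4833 [ 0.4105 -0.3211  0.2271] [ 3.13969816e+00 -8.76120826e-04 -3.13998610e+00]
[319.42662116 221.09385666] [308 206  24  31 586]
top (np.float64(320.0), np.float64(225.0)) [ 410.8 -319.4   55. ]
```

View pics/w7.png

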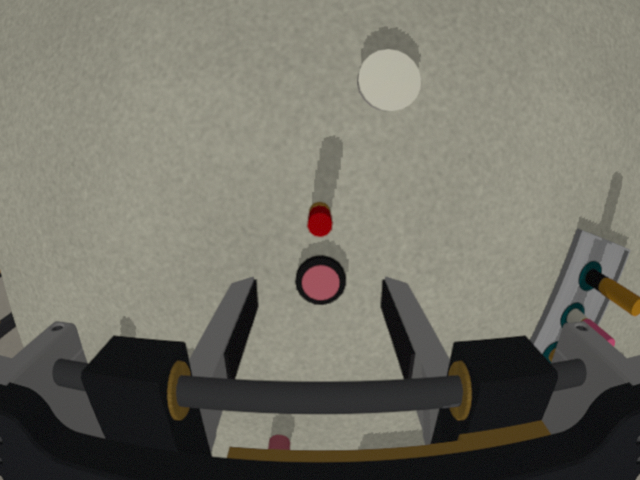

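The red top is at (320,225) and the compact beyond it at (321,280). The three placed lipsticks still stand.

Call:
{"method": "send_rows", "body": {
  "rows": [
    [0.5, 1.3, -25, 0, 0, 0],
    [0, 0, -30, 0, 0, 0],
    [0, 0, -32, 0, 0, 0],
    [0, 0, -32, 0, 0, 0],
    [0, 0, -30, 0, 0, 0],
    [0, 0, -22, 0, 0, 0],
    [0, 0, -13, 0, 0, 0],
    [0, 0, 0, 0, 0, 0]
  ]
}}

```text
time: 19.2
tool_pos: [0.4095, -0.3177, 0.04]
ee_rot: [3.136, -0.006, -3.139]
wrist_force: [-0.5, 0.1, 0.1]
width: 0.0656
finger_force: 0.0
```

Call:
{"method": "send_rows", "body": {
  "rows": [
    [0, 0, 0, 0, 0, 0],
    [0, 0, 0, 0, 0, 0],
    [0, 0, 0, 0, 0, 0],
    [0, 0, 0, 0, 0, 0],
    [0, 0, 0, 0, 0, 0],
    [0, 0, 0, 0, 0, 0],
    [0, 0, 0, 0, 0, 0],
    [0, 0, 0, 0, 0, 0]
  ],
  "grip": 14
}}

```text
time: 19.87
tool_pos: [0.4109, -0.3213, 0.0445]
ee_rot: [-3.141, 0.001, -3.142]
wrist_force: [-0.5, 0.7, 1.5]
width: 0.0233
finger_force: 30.0
```

Call:
{"method": "send_rows", "body": {
  "rows": [
    [0, 0, 10, 0, 0, 0],
    [0, 0, 20, 0, 0, 0],
    [10, 12, 20, 0, 0, 0],
    [18, 22, 0, 0, 0, 0],
    [24, 30, 0, 0, 0, 0],
    [25, 31, 0, 0, 0, 0],
    [25, 31, 0, 0, 0, 0],
    [25, 31, 0, 0, 0, 0]
  ]
}}

```text
time: 20.53
tool_pos: [0.5387, -0.1628, 0.0948]
ee_rot: [-3.141, 0.001, 3.141]
wrist_force: [-0.6, -1.5, -0.3]
width: 0.0235
finger_force: 30.0
```

Call:
{"method": "send_rows", "body": {
  "rows": [
    [25, 31, 0, 0, 0, 0],
    [25, 31, 0, 0, 0, 0],
    [25, 31, 0, 0, 0, 0],
    [24, 30, 0, 0, 0, 0],
    [18, 24, 0, 0, 0, 0],
    [11, 14, 0, 0, 0, 0],
    [4, 5.5, 0, 0, 0, 0],
    [0, 0, 0, 0, 0, 0]
  ]
}}

```text
time: 21.2
tool_pos: [0.6703, 0.0037, 0.094]
ee_rot: [3.141, -0.0, -3.139]
wrist_force: [0.1, -0.8, -0.5]
width: 0.0237
finger_force: 30.0
```

Call:
{"method": "send_rows", "body": {
  "rows": [
    [0, 0, 0, 0, 0, 0],
    [0, 0, 0, 0, 0, 0],
    [0, 0, 0, 0, 0, 0]
  ]
}}

```text
time: 21.45
tool_pos: [0.6691, 0.0009, 0.0943]
ee_rot: [-3.141, -0.0, 3.14]
wrist_force: [0.9, -0.9, 0.4]
width: 0.0234
finger_force: 30.0
```

Run:
```python
from h import *
o=sensors.get_obs();m=optics.camera_model('wrist');print(o['tool_pos'],o['ee_rot'],o['width'])
cv2.imwrite('pics/w8.png',optics.snapshot('wrist')[:,:,::-1])
```

```text
[0.66911825 0.00093618 0.09425407] [-3.14131899e+00 -2.66133998e-04  3.13999653e+00] 0.023423335870438433
```

View pics/w8.png

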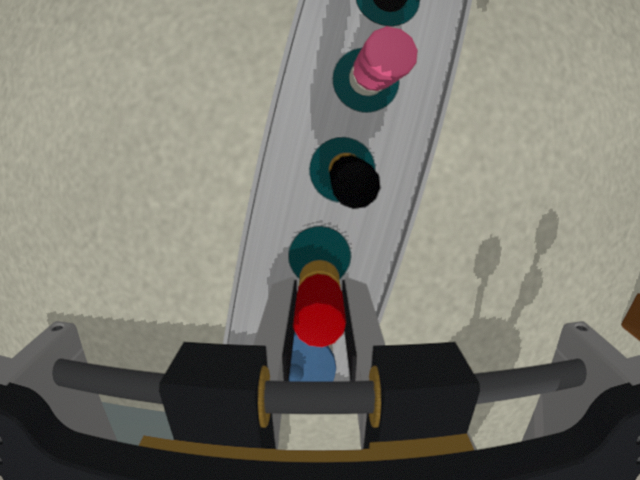

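Red hangs over mark 1, centred near (320,255), with the jar beyond at (312,362). Black and pink are standing on marks 2 and 3.

Call:
{"method": "send_rows", "body": {
  "rows": [
    [0.5, 1, -10, 0, 0, 0],
    [0, 0, -15, 0, 0, 0],
    [0, 0, -12, 0, 0, 0],
    [0, 0, -5, 0, 0, 0],
    [0, 0, -2.5, 0, 0, 0],
    [0, 0, 0, 0, 0, 0],
    [0, 0, 0, 0, 0, 0],
    [0, 0, 0, 0, 0, 0]
  ]
}}

```text
time: 22.17
tool_pos: [0.6702, 0.0033, 0.0493]
ee_rot: [3.142, -0.0, -3.142]
wrist_force: [-0.2, 0.1, -1.4]
width: 0.0236
finger_force: 30.0
```

Call:
{"method": "send_rows", "body": {
  "rows": [
    [0, 0, 0, 0, 0, 0],
    [0, 0, 0, 0, 0, 0],
    [0, 0, 0, 0, 0, 0],
    [0, 0, 0, 0, 0, 0],
    [0, 0, 0, 0, 0, 0],
    [0, 0, 0, 0, 0, 0]
  ],
  "grip": 60
}}

```text
time: 22.67
tool_pos: [0.6703, 0.0034, 0.0495]
ee_rot: [3.141, -0.0, -3.141]
wrist_force: [-0.6, 0.3, -1.1]
width: 0.0587
finger_force: 0.0
```

Call:
{"method": "send_rows", "body": {
  "rows": [
    [0, 0, 10, 0, 0, 0],
    [0, 0, 25, 0, 0, 0],
    [0, 0, 35, 0, 0, 0],
    [0, 0, 35, 0, 0, 0],
    [0, 0, 35, 0, 0, 0],
    [0, 0, 20, 0, 0, 0],
    [0, 0, 10, 0, 0, 0],
    [0, 0, 0, 0, 0, 0]
  ]
}}

```text
time: 23.33
tool_pos: [0.6715, 0.0034, 0.224]
ee_rot: [-3.141, 0.007, -3.141]
wrist_force: [0.7, -0.8, 0.3]
width: 0.0604
finger_force: 0.0
```

Call:
{"method": "send_rows", "body": {
  "rows": [
    [-10, 0, 5, 0, 0, 0],
    [-25, 0, 5, 0, 0, 0],
    [-35, 0, 0, 0, 0, 0],
    [-35, 0, 0, 0, 0, 0],
    [-25, 0, 0, 0, 0, 0],
    [-10, 0, 0, 0, 0, 0],
    [0, 0, 0, 0, 0, 0],
    [0, 0, 0, 0, 0, 0]
  ]
}}

```text
time: 24.0
tool_pos: [0.5299, 0.0034, 0.2284]
ee_rot: [3.141, -0.001, -3.142]
wrist_force: [-0.8, -0.3, 0.4]
width: 0.0602
finger_force: 0.0
```

Run:
```python
from h import *
o=sensors.get_obs();print(o['time'],o['tool_pos'],o['wrist_force'])
cv2.imwrite('pics/s9.png',optics.snapshot('scene')[:,:,::-1][180:360,220:460].repeat(3,0).repeat(3,1))
```

```text
24.0 [0.52992396 0.00344296 0.2284313 ] [-0.76242534 -0.31086     0.44100517]
```

View pics/s9.png

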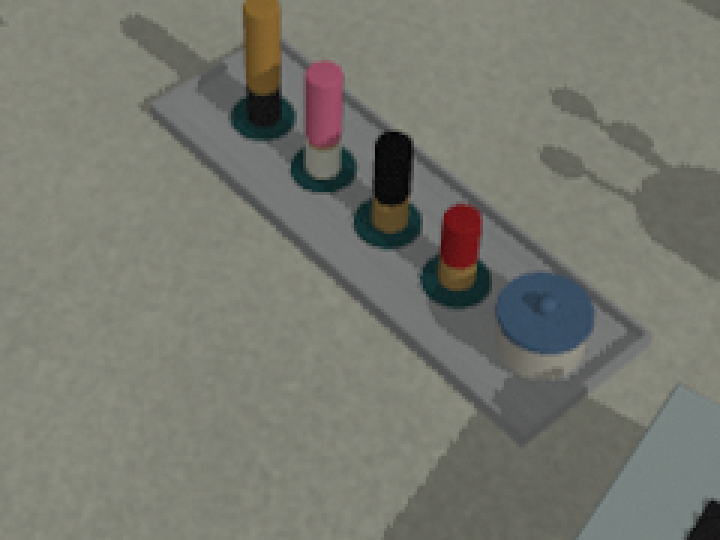

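All four stand upright and centred on their marks: gold (263,115), pink (323,165), black (388,222) and red (456,278) in this crop. The jar has not moved.

```bash
python3 -c "
from bench import ticket
print(ticket.close_job())"
```

```text
the job is handed in; nothing more can be done
None
```

The job is handed in at about 24 s of the 96 s allowed: the final camera view showed red, black, pink and gold upright and centred on marks 1 to 4 with the jar where it started, but the hand-in gave no verdict.

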